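# Catch the carrier board of finials on the roller track

## Task

Draw the slide bolt by its knob so that the carrier board is let go and runs freely down the roller track. Go in front of it, meet it with your fingers as it runs and slow it down to a standstill before it gets to the end stop, then ease it on until it rests against the end stop and let go of it. All three finials must stay standing on the board; do not shift the sander, tape measure or offcut lying around.

Things in the scene. Friction and masses are not known exactly. Their poses are not given: they have to be found in the camera images.
- board: plywood carrier board, 220 mm long (its y, along the track), 140 mm wide (x), 32 mm thick, nominal mass 0.55 kg (really 0.47 to 0.69 kg). Origin: centre of its underside; +y points down the track. It starts on the rollers of the upper half of the track, its front edge leaning on the slide bolt, with three turned finials standing loose on it, the nearest about 90 mm behind the front edge
- board_front (a point): middle of the board's front (downhill) face, 16 mm above the rollers. Set free, the board pulls away at about 0.35 m/s2; the rollers' drag builds up with a time constant of about 0.55 s and it settles at about 0.19 m/s (0.16 to 0.23 with its real mass and rolling resistance). A free run to the end stop takes about 3 s, and it will not stay on the slope unless something is in front of it
- track: gravity roller track on trestle feet, 840 mm long, another place and angle each time: free-turning steel rollers 25 mm thick, 40 mm apart, between aluminium guide rails 145 mm apart that stand 14 mm above the rollers. Origin: on the bench under its middle, where the roller tops are 110 mm high; level axes, +y towards the lower end, -x towards the slide bolt's side; it falls by 0.075 rad along +y
- track_head (a point): point on the track's middle line, level with the roller tops, near the closed upper end: 760 mm up the slope from the origin of end_stop
- end_stop: end stop at the open lower end: two upright steel tabs, one at each rail, 22 mm wide, 6 mm thick, 26 mm high above the rollers, with 99 mm open between them for a hand or gripper to pass. Origin: level with the roller tops, midway between the tabs, in the plane of the faces the board meets. +y runs down the slope, x across the track, z square off the rollers
- bolt (a joint): slide bolt on the rail on the robot's side: 0 is fully home, 0.045 m fully drawn (out of the track, square to it). It starts between 0 and 0.008, reaching 22 to 31 mm into the track in front of the board; past 0.031 the board is free. 2 N of friction, no spring: it stays where it is left. A 14 mm steel rod, its axis 24 mm above the rollers and 490 mm up the slope from end_stop
- bolt_knob (a point): grip point on the bolt's upright black knob, a cylinder 22 mm across that reaches from 44 mm below to 20 mm above this point and moves with the bolt. With the bolt home it is 160 mm from the track's middle line and 59 mm above the level of the roller tops. The bolt's barrel, between knob and rail, reaches 35 mm above the roller tops
- finial0: turned wooden finial standing upright and loose on the board: foot 31 mm across, slim neck, 44 mm ball on top, 140 mm high, 55 g, top-heavy: it topples when the board's speed jumps by more than about 0.1 m/s; slowing at up to 0.3 m/s2 is safe. Origin: centre of its foot
- finial1: turned wooden finial standing upright and loose on the board: foot 31 mm across, slim neck, 44 mm ball on top, 140 mm high, 55 g, top-heavy: it topples when the board's speed jumps by more than about 0.1 m/s; slowing at up to 0.3 m/s2 is safe. Origin: centre of its foot
- finial2: turned wooden finial standing upright and loose on the board: foot 31 mm across, slim neck, 44 mm ball on top, 140 mm high, 55 g, top-heavy: it topples when the board's speed jumps by more than about 0.1 m/s; slowing at up to 0.3 m/s2 is safe. Origin: centre of its foot
- sander: random-orbit sander standing on its pad, blue body 125 mm across and 152 mm high with a hose stub; a bystander. Origin: centre of its underside
- tape: yellow tape measure lying flat, about 70 mm across and 32 mm high; a bystander. Origin: centre of its underside
- offcut: wooden offcut, 50 x 130 x 22 mm; a bystander. Origin: centre of its underside

How it is judged (in metres and radians):
On the way, in this order (a step that is already met when the one before it is completed fails the run):
1. the bolt is drawn and the board runs down the track by itself, untouched, faster than 0.08 m/s (for 0.2 s) (value of joint bolt above 0.03 m and linear speed of board above 0.08 m/s and contact force between each of the arm, the fingers and board below 0.1 N), for 0.2 s.
2. the board has been brought to a standstill (slower than 0.03 m/s for 0.2 s) with its front still more than 20 mm short of the end stop (linear speed of board below 0.03 m/s and y of board_front in the frame of end_stop below -0.02 m), for 0.2 s.
At the end, for the whole second after the job is handed in: The board lies flat on the rollers with its front face against the end stop (within 8 mm), at rest, all three finials stand upright on it, and the robot touches nothing (y of board_front in the frame of end_stop between -0.008 and 0.006 m and x of board_front in the frame of end_stop between -0.012 and 0.012 m and angle between the z axis of board and the z axis of end_stop, either way round below 0.06 rad and angle between the z axis of each of finial0, finial1, finial2 and the z axis of board, either way round below 0.12 rad and z of each of finial0, finial1, finial2 in the frame of board above 0.022 m and linear speed of board below 0.02 m/s).
It fails at once if a finial topples (leans more than 0.5 rad) (angle between the z axis of any of finial0, finial1, finial2 and the z axis of board, either way round above 0.5 rad).
It fails at once if the board is tipped or pushed off the track (angle between the z axis of board and the z axis of end_stop, either way round above 0.25 rad or x of board_front in the frame of end_stop above 0.03 m or x of board_front in the frame of end_stop below -0.03 m).
It fails at once if the sander, tape measure or offcut is shifted by more than 30 mm (distance of any of sander, tape, offcut from where it was at the start of the episode above 0.03 m).
It also fails if it takes over 38 s, if anything falls off the work surface, if the arm or the gripper's body presses on something with over 40 N, if the wrist force passes 120 N, or if a joint passes its speed limit or range.

## Robot

A 7-joint arm with a two-finger parallel gripper is mounted at the origin on the work surface. World frame = base frame: x ahead of the robot, y to its left, z up, the work surface at z = 0. Lengths are in mm, angles in rad, forces in N, time in s.
With the tool pointing down it reaches from about 425 to 1025 mm from the base axis. Payload 9.4 kg.
Tool frame: the origin (TCP) lies midway between the tips of the shut fingers; the grasp point (between the pads) lies 19 mm behind it; z points along the fingers, y is the line along which they close (so a half turn about z gives the same grasp; the last joint's range is limited). The gripper opens to 85 mm and grips with 20 to 120 N. Pads are 22 mm wide; open, the fingers measure 114 mm over their backs; the gripper's body (76 mm by 85 mm) begins 54 mm behind the grasp point. The pads swing forward as they close: fully open they stand 13 mm farther back than shut.
Start: joints at [-1.419, 0.599, -0.003, 1.599, 0.002, 0.943, -0.08], TCP at [164.442, 706.104, 196.375] pointing down, gripper open.
Joint ranges: [-2.57, 2.57], [-0.35, 1.97], [-1.29, 1.29], [0.11, 2.56], [-1.05, 4.19], [0.11, 1.86], [-2.63, 2.63]. Speed limits (rad/s): [2.22, 2.22, 3.01, 3.01, 3.14, 3.14, 3.14].

## Interface

Orientations are given as [roll, pitch, yaw] about the fixed x, y, z axes, in that order (R = Rz(yaw) Ry(pitch) Rx(roll)).
In Python, from workcell import manip gives the robot as it stands.
- The arm moves only by the tool send_rows, never from a script. Its argument "commands" is a list of rows, each a list of 7 numbers: the turn, a rotation vector about the tool's x, y, z normalised to -1 to 1, where 1 is pi/2 rad, then the shift along the tool's x, y, z normalised to -1 to 1, where 1 is 400 mm, then the closure, from -1 (fully open) to 1 (shut). In form: [[ax, ay, az, tx, ty, tz, hand], ...]. A call has 1 to 20 rows; each row is the pose to reach, as a shift and turn from the pose commanded when the call began, along the tool's axes at that moment; what a row does not reach only later rows make up. A row lasts 1/8 s, in which the tool goes at most 62.5 mm and 10.7 degrees, less where a joint would pass 70% of its speed; a pose out of reach is approached as far as the arm can. A call with a number of a shift or a turn outside -1 to 1 is refused whole. A call with a gripper value outside its range is refused whole. The fingers move at their own pace and stop on an object; "squeeze" is the grip in N (left out, the last holds). Time passes only in rows, so rows that repeat a pose let the fingers close. It gives the time, the measured TCP pose, the force, the opening and the grip force at its end, in the units of the state.
- manip.get_obs(): the state, without advancing time (a new reading comes with each control period).
- manip.capture(name): name is "scene" or "side" or "wrist"; returns a dict with "img" (420x560x3 uint8, red, green, blue), "camera_matrix" (3x3 intrinsics, pixels), "R" (3x3) and "t" (3): a world point X has camera coordinates R X + t; the wrist camera has in their place "hand_eye" (4x4, takes a point from camera to tool coordinates, whose origin is the TCP and whose axes are the flange's). Camera axes: x right, y down, z forward; pixel columns grow to the right and rows downward; lengths in mm; the calibration is good to about 2 mm. A picture is of the moment at which its call begins: read the wrist's pose just before it. There is no depth.
- manip.sign_off(): hands the job in; it is judged then, once.
The state is a dict: "clock": time; "q": joint angles; "qd": joint speeds; "effort": joint torques, N m; "tool_pos": TCP position; "orientation": TCP orientation; "contact_force": force on the tool from outside, world axes, zero at the start; "moment": the same for the moment, N m; "gripper_width": finger opening in mm; "gripper_force": force on a finger pad.
Only numpy, scipy, OpenCV 4.12 (cv2) and the standard library are available. Lean on these libraries where they do the work, as an engineer would, in place of code of your own. Each camera call takes 0.05 s, during which the arm holds its last target. There are 200 camera calls.

## Working session

There is one attempt and no reset: what is moved stays moved. The work goes in short steps, Python scripts to look and compute and a tool call to move; the robot and the scene stay as the last step left them, time stands still between calls to the robot, and variables do not carry over. Pictures are saved under pics/ and viewed, at most 10 in all, crops included, and the job is handed in when it is done.

Besides the shell and the picture viewer there is one more tool, called as name([rows], argument=value, ...), one row to a line, values as JSON. send_rows: Moves the arm, as the interface text tells. Scaled input: -1 to 1 covers 400 mm each way for a shift and pi/2 rad each way for a turn. Its arguments: {"type":"object","properties":{"commands":{"type":"array"},"squeeze":{"type":"number"}},"required":["commands"]}

```bash
ls; mkdir -p pics; python3 - <<'E'
from workcell import manip
import cv2,json,numpy as np
o=manip.get_obs();print({k:np.round(v,3).tolist() for k,v in o.items()})
for n in("scene","side"):
    c=manip.capture(n);cv2.imwrite(f"pics/{n}0.png",cv2.cvtColor(c["img"],cv2.COLOR_RGB2BGR))
    np.savez(f"{n}.npz",K=c["camera_matrix"],R=c["R"],t=c["t"])
    print(n,np.round(-np.array(c["R"]).T@c["t"]))
E
```

```text
pics
{'clock': 0.0, 'q': [-1.419, 0.6, -0.003, 1.6, 0.002, 0.943, -0.08], 'qd': [-0.0, 0.003, 0.002, 0.002, 0.0, -0.002, -0.001], 'effort': [-0.0, -77.643, 1.564, -25.801, 0.012, 0.009, 0.0], 'tool_pos': [164.336, 705.58, 195.504], 'orientation': [-3.14, 0.0, 2.913], 'contact_force': [0.728, 0.42, -0.838], 'moment': [0.026, 0.014, -0.026], 'gripper_force': 0.0, 'gripper_width': 85.562}
scene [1033.  710.  998.]
side [-146. -641. 1235.]
```

View pics/scene0.png

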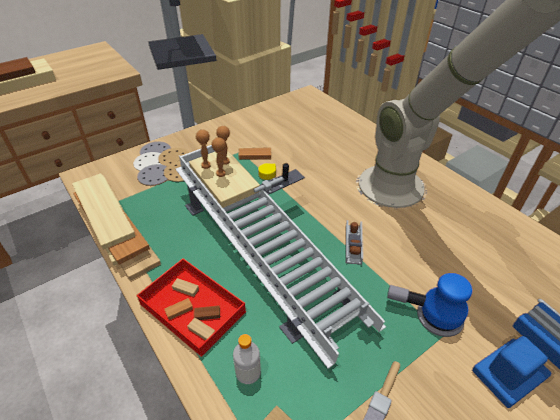

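View pics/side0.png

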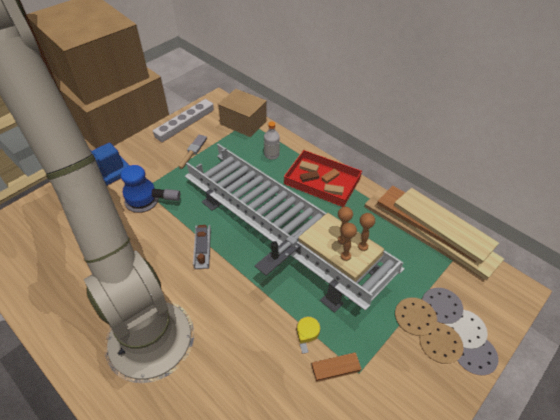

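The scene view shows the track running from the board (225,180) to the end-stop tabs (about 333,355 and 380,322), with the knob at (286,172). The side view shows the knob at (275,250) and the end-stop tabs at (190,172) and (222,155). I'll enlarge both for accurate picks.

```bash
python3 - <<'E'
import cv2,numpy as np
a=cv2.imread("pics/scene0.png");b=cv2.imread("pics/side0.png")
# scene crop: cols170-390 rows115-365 ; 
def up(im,x0,y0,w,h,s):return cv2.resize(im[y0:y0+h,x0:x0+w],None,fx=s,fy=s,interpolation=cv2.INTER_CUBIC)
L=up(a,290,280,100,100,4);M=up(a,250,150,60,60,4);
cv2.imwrite("pics/s1.png",np.vstack([np.hstack([up(a,290,285,100,75,4),up(b,175,140,100,75,4)]),np.hstack([up(a,230,145,100,75,4),up(b,245,225,100,75,4)])]))
E
```

```text
(no output)
```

View pics/s1.png

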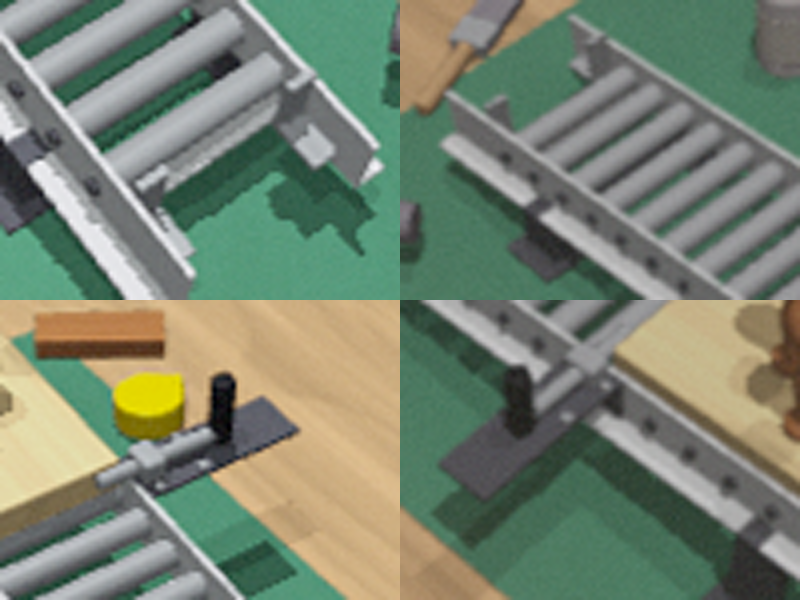

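```bash
cat >fit.py <<'E'
import numpy as np
from scipy.optimize import least_squares
from scipy.spatial.transform import Rotation as Ro
C={n:np.load(n+".npz") for n in("scene","side")}
def proj(n,X):
    c=C[n];p=c["K"]@(c["R"]@X+c["t"]);return p[:2]/p[2]
def tri(a,b):
    f=lambda X:np.r_[proj("scene",X)-a,proj("side",X)-b]
    r=least_squares(f,[300,500,150]);return r.x,r.fun
def frame(p): # x y z yaw
    return Ro.from_euler("ZX",[p[3],-0.075]),np.array(p[:3])
def s(x,y,x0,y0,cx=0,cy=0): return np.array([x0+(x-cx)/4,y0+(y-cy)/4])
A=lambda x,y:s(x,y,290,285); B=lambda x,y:s(x,y,175,140,400)
D=lambda x,y:s(x,y,230,145,0,300); F=lambda x,y:s(x,y,245,225,400,300)
K=[("scene",D(222,380),"k"),("side",F(517,373),"k"),
("scene",A(284,86),(-49.5,3,26)),("scene",A(314,70),(-71.5,3,26)),("scene",A(165,168),(49.5,3,26)),("scene",A(137,183),(71.5,3,26)),
("side",B(509,97),(-49.5,3,26)),("side",B(483,110),(-71.5,3,26)),("side",B(583,50),(49.5,3,26)),("side",B(606,35),(71.5,3,26)),
("scene",D(119,461),(-70,-497,32)),("side",F(612,352),(-70,-497,32))]
E
python3 - <<'E'
from fit import *
print("knob top",tri(K[0][1],K[1][1]))
for i,j in((2,6),(3,7),(4,8),(5,9),(10,11)): print(K[i][2],tri(K[i][1],K[j][1]))
def res(p):
    R,t=frame(p);o=[]
    for n,px,X in K:
        X=np.array((-160-p[4],-490,79) if X=="k" else X,float)
        o.append(proj(n,R.apply(X)+t)-px)
    return np.concatenate(o)
best=min((least_squares(res,[300,600,85,y,4],loss="soft_l1") for y in np.arange(-3,3,.5)),key=lambda r:r.cost)
print(best.x,best.cost);print(np.round(res(best.x).reshape(-1,2),1))
np.save("pose.npy",best.x)
R,t=frame(best.x)
for n,X in dict(knob=(-160-best.x[4],-490,59),head=(0,-760,0),origin=(0,-420+30,0)).items(): print(n,R.apply(X)+t)
E
```

```text
knob top (array([ 399.63735516, -124.61012124,  194.99186969]), array([-0.70531926, -0.07972991, -0.64519961,  0.08088351]))
(-49.5, 3, 26) (array([521.28405507, 358.49066969, 104.69726549]), array([-0.91031783,  0.03289247, -1.32806541, -0.06405261]))
(-71.5, 3, 26) (array([496.08598987, 361.38763434, 103.83627363]), array([-0.4410213 ,  0.02182074, -0.6337761 , -0.04037862]))
(49.5, 3, 26) (array([616.17211515, 357.52433864, 100.16744362]), array([-0.119539  , -0.00129339, -0.1859146 ,  0.00117167]))
(71.5, 3, 26) (array([639.60289533, 356.1123642 , 104.54188556]), array([-0.73779393, -0.01676988, -1.16614088,  0.02349812]))
(-70, -497, 32) (array([ 489.92187709, -139.21956802,  145.83526557]), array([-0.72595381, -0.11681091, -0.69960736,  0.12681921]))
[ 5.68134542e+02  3.53811626e+02  7.79798453e+01 -1.88674654e+01
 -5.00385904e-02] 4.506878275505612
[[-0.9  0.1]
 [-0.3  0.7]
 [ 0.1  0.1]
 [-1.  -0.2]
 [-0.4 -0.3]
 [-0.4  0.6]
 [-2.   0.3]
 [-0.2  0.1]
 [-0.  -0.9]
 [-1.4  0. ]
 [-0.4 -0.3]
 [-1.1 -0.2]]
knob [ 399.53888511 -127.44791938  173.52954214]
head [ 554.56231007 -403.93033663  134.92642283]
origin [561.16984421 -35.02964434 107.20243114]
```

```bash
cat >plan.py <<'E'
import sys,numpy as np
from scipy.spatial.transform import Rotation as Ro
from workcell import manip
def Rt(tilt=0,yaw=3.124): # tilt: fingertips towards -x (robot)
    return Ro.from_euler("y",tilt)*Ro.from_euler("xyz",[np.pi,0,yaw])
def row(P,R,hand,o=None):
    o=o or manip.get_obs();R0=Ro.from_euler("xyz",o["orientation"])
    return np.round(np.r_[(R0.inv()*R).as_rotvec()/(np.pi/2),R0.inv().apply(np.array(P,float)-o["tool_pos"])/400,hand],4).tolist()
E
python3 - <<'E'
from fit import *
from plan import *
for n,a,b in(("f",(203,136),(346,214)),("f",(223,132),(368,220)),("f",(219,146),(348,231)),
 ("f",(203,136),(368,220)),("f",(223,132),(346,214)),
 ("sander",(451,285),(134,175)),("tape",(267,170),(308,327))): 
    X,r=tri(np.array(a),np.array(b));print(n,X.round(),r.round(1))
print(Rt(.4).apply([0,0,1]))
print([m for m in dir(manip) if m[0]!='_'])
print(row((480,400,260),Rt(0),1))
E
```

```text
f [ 580. -259.  293.] [ 7.6  2.2  7.  -2.3]
f [ 554. -295.  297.] [-11.   -3.2  -9.7   3.2]
f [ 549. -272.  245.] [-0.2 -0.1 -0.2  0.1]
f [ 589. -301.  283.] [-1.4 -0.4 -1.3  0.4]
f [ 545. -253.  306.] [-1.8 -0.5 -1.7  0.5]
sander [307. 459. 135.] [-0.2  0.  -0.3 -0.1]
tape [ 339. -321.   22.] [-0.8 -0.1 -0.6  0.1]
[-3.89418342e-01  1.22298005e-16 -9.21060994e-01]
['MotionError', 'capture', 'get_obs', 'sign_off']
[-0.0009, -0.0, -0.1344, -0.9418, -0.5655, -0.1601, 1.0]
```

send_rows([
  [0,0,0,0,0,-0.16,1],
  [0,0,-0.067,-0.5,-0.28,-0.2,1],
  [0,0,-0.134,-0.94,-0.565,-0.2,1],
  [0,0,-0.134,-0.94,-0.565,-0.2,1],
  [0,0,-0.134,-0.94,-0.565,-0.2,1],
  [0,0,-0.134,-0.94,-0.565,-0.2,1],
  [0,0,-0.134,-0.94,-0.565,-0.2,1],
  [0,0,-0.134,-0.94,-0.565,-0.2,1],
  [0,0,-0.134,-0.94,-0.565,-0.2,1],
  [0,0,-0.134,-0.94,-0.565,-0.2,1],
])

```text
clock: 1.35
tool_pos: [479.1, 400.7, 276.1]
orientation: [-3.142, -0.001, 3.123]
contact_force: [-0.7, 1.2, -0.8]
gripper_width: -0.0
gripper_force: 0.0
```

```bash
python3 - <<'E'
from plan import *
o=manip.get_obs();print({k:np.round(o[k],3).tolist() for k in("clock","q","tool_pos","orientation","gripper_width")})
print(row((470,20,240),Rt(0.0),1)); print(row((470,20,240),Rt(0.4),1))
E
```

```text
{'clock': 1.35, 'q': [-0.782, 0.4, -0.008, 1.749, 0.003, 0.993, 0.762], 'tool_pos': [479.121, 400.743, 276.101], 'orientation': [-3.142, -0.001, 3.123], 'gripper_width': -0.021}
[-0.0, -0.0004, -0.0008, 0.0048, -0.9521, 0.0903, 1.0]
[0.0046, 0.2542, -0.0008, 0.0048, -0.9521, 0.0903, 1.0]
```

send_rows([
  [0,0.127,0,0,-0.2,0,1],
  [0,0.255,0,0.005,-0.95,0.09,1],
  [0,0.255,0,0.005,-0.95,0.09,1],
  [0,0.255,0,0.005,-0.95,0.09,1],
  [0,0.255,0,0.005,-0.95,0.09,1],
  [0,0.255,0,0.005,-0.95,0.09,1],
  [0,0.255,0,0.005,-0.95,0.09,1],
  [0,0.255,0,0.005,-0.95,0.09,1],
  [0,0.255,0,0.005,-0.95,0.09,1],
])

```text
clock: 2.48
tool_pos: [470.6, 23.2, 240.4]
orientation: [3.14, -0.4, 3.127]
contact_force: [-0.1, 0.8, -0.1]
gripper_width: -0.1
gripper_force: 0.0
```

```bash
python3 - <<'E'
from plan import *
o=manip.get_obs();print({k:np.round(o[k],3).tolist() for k in("clock","q","tool_pos","orientation","gripper_width")})
print(row((448,-122,215),Rt(0.4),1)); print(row((448,-122,164),Rt(0.4),1))
E
```

```text
{'clock': 2.475, 'q': [-0.156, 0.446, 0.042, 1.854, -0.073, 1.24, 1.479], 'tool_pos': [470.561, 23.242, 240.401], 'orientation': [3.14, -0.4, 3.127], 'gripper_width': -0.134}
[0.0043, -0.0003, 0.0028, 0.0224, -0.364, 0.078, 1.0]
[0.0043, -0.0003, 0.0028, -0.0273, -0.3641, 0.1954, 1.0]
```

send_rows([
  [0,0,0,0.022,-0.364,0.078,1],
  [0,0,0,0.022,-0.364,0.078,1],
  [0,0,0,0.022,-0.364,0.078,1],
  [0,0,0,0.0,-0.364,0.13,1],
  [0,0,0,-0.027,-0.364,0.195,1],
  [0,0,0,-0.027,-0.364,0.195,1],
  [0,0,0,-0.027,-0.364,0.195,1],
])

```text
clock: 3.35
tool_pos: [448.0, -123.4, 165.0]
orientation: [3.141, -0.4, 3.125]
contact_force: [-0.8, 0.6, 1.4]
gripper_width: -0.2
gripper_force: 0.0
```

```bash
python3 - <<'E'
from plan import *
import cv2
o=manip.get_obs();print({k:np.round(o[k],3).tolist() for k in("clock","q","tool_pos","orientation","contact_force")})
a=manip.capture("scene")["img"];b=manip.capture("side")["img"]
f=lambda i,x,y:cv2.resize(i[y:y+100,x:x+100],None,fx=4,fy=4,interpolation=cv2.INTER_CUBIC)
cv2.imwrite("pics/h.png",np.hstack([f(a,230,120),f(b,225,190)])[:,:,::-1])
cv2.imwrite("pics/before.png",a[:,:,::-1])
E
```

```text
{'clock': 3.35, 'q': [0.051, 0.526, 0.096, 1.949, 0.001, 1.066, 1.697], 'tool_pos': [448.033, -123.433, 165.006], 'orientation': [3.141, -0.4, 3.125], 'contact_force': [-0.808, 0.572, 1.411]}
```

View pics/h.png

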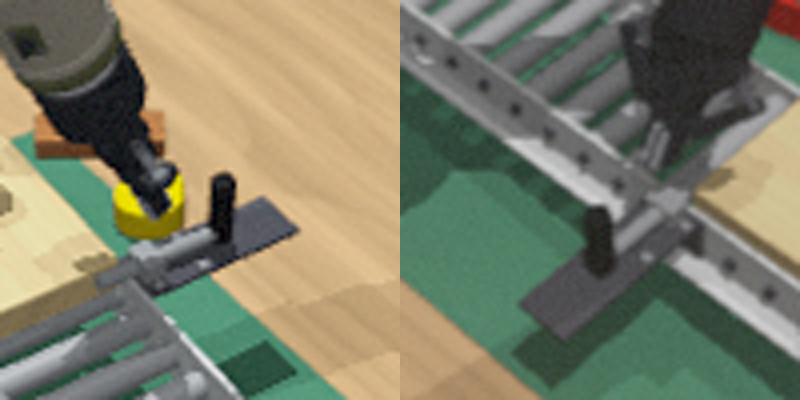

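send_rows([
  [0,0,0,0.035,0,0.015,1],
  [0,0,0,0.058,0,0.024,1],
  [0,0,0,0.08,0,0.034,1],
  [0,0,0,0.099,0,0.042,1],
  [0,0,0,0.099,0,0.042,1],
])

```text
clock: 4.08
tool_pos: [403.7, -123.6, 164.5]
orientation: [3.142, -0.401, 3.123]
contact_force: [-0.1, -0.1, 0.7]
gripper_width: 0.0
gripper_force: 0.0
```

```bash
python3 - <<'E'
from plan import *
import cv2
o=manip.get_obs();print({k:np.round(o[k],3).tolist() for k in("clock","q","tool_pos","orientation","contact_force")})
a=manip.capture("scene")["img"];b=manip.capture("side")["img"]
f=lambda i,x,y:cv2.resize(i[y:y+100,x:x+100],None,fx=4,fy=4,interpolation=cv2.INTER_CUBIC)
cv2.imwrite("pics/h2.png",np.hstack([f(a,230,120),f(b,225,190)])[:,:,::-1])
E
```

```text
{'clock': 4.075, 'q': [0.058, 0.482, 0.097, 2.045, 0.009, 1.014, 1.699], 'tool_pos': [403.683, -123.629, 164.487], 'orientation': [3.142, -0.401, 3.123], 'contact_force': [-0.122, -0.132, 0.74]}
```

View pics/h2.png

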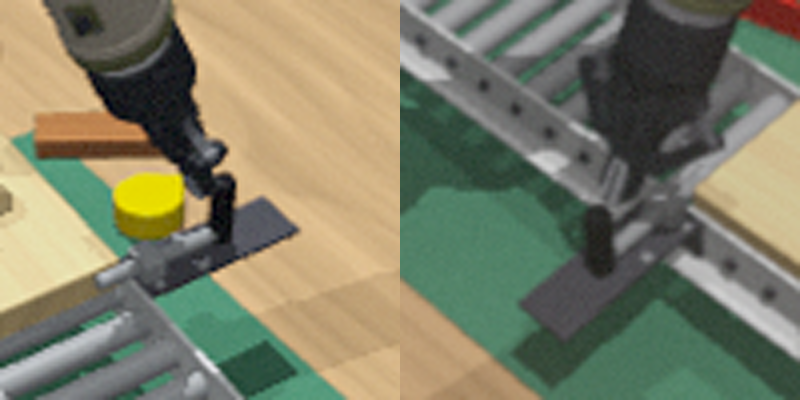

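```bash
python3 - <<'E'
from fit import *
T=np.array([403.7,-123.6,164.5])
up=np.array([.39,0,.92])
for n,o in(("scene",(230,120)),("side",(225,190))):
    print(n,[(((proj(n,X)-o)*4)+(400 if n=="side" else 0,0)).round() .tolist()for X in(T,T+up*20,np.array([399.6,-127.4,194]),np.array([399.6,-127.4,173]))])
E
```

```text
scene [[215.0, 212.0], [208.0, 198.0], [217.0, 179.0], [217.0, 200.0]]
side [[597.0, 233.0], [605.0, 213.0], [597.0, 216.0], [597.0, 233.0]]
```

```bash
python3 - <<'E'
from fit import *
import cv2
print((proj("scene",np.array([448,-123.4,165]))-(230,120))*4,(proj("side",np.array([448,-123.4,165]))-(225,190))*4+(400,0))
a=cv2.imread("pics/h.png");b=cv2.imread("pics/h2.png")
g=lambda i,x,y:cv2.resize(np.clip(i[y:y+130,x:x+200].astype(float)*2.2,0,255).astype(np.uint8),None,fx=2,fy=2)
cv2.imwrite("pics/z.png",np.vstack([np.hstack([g(a,110,130),g(a,550,140)]),np.hstack([g(b,110,130),g(b,520,140)])]))
E
```

```text
[170.50542256 232.50678142] [637.5363435  198.05147682]
```

View pics/z.png

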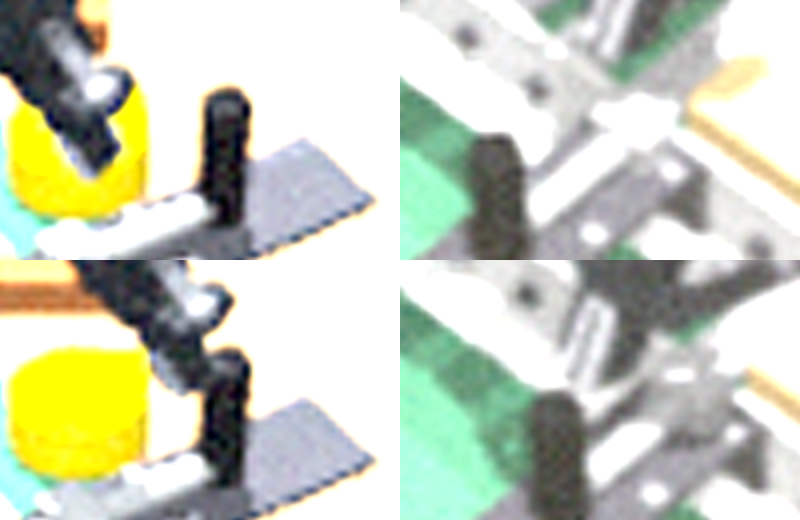

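The knob has not moved. The visible fingertip ends roughly 25 mm short of the reported TCP in both views, so I'll back off, go lower and check again.

send_rows([
  [0,0,0,-0.05,0,-0.021,1],
  [0,0,0,-0.062,0,-0.026,1],
  [0,0,0,-0.081,0,0.02,1],
  [0,0,0,-0.081,0,0.02,1],
])

```text
clock: 4.68
tool_pos: [430.0, -123.9, 143.6]
orientation: [3.141, -0.403, 3.124]
contact_force: [0.6, -0.4, 0.3]
gripper_width: -0.4
gripper_force: 0.0
```

```bash
python3 - <<'E'
from plan import *
from fit import *
import cv2
o=manip.get_obs();print({k:np.round(o[k],3).tolist() for k in("clock","tool_pos","orientation","contact_force")})
T=np.array(o["tool_pos"]);u=Ro.from_euler("xyz",o["orientation"]).apply([0,0,1])
ims=[]
for n,(x,y) in(("scene",(255,150)),("side",(255,205))):
    i=np.ascontiguousarray(manip.capture(n)["img"][y:y+66,x:x+66])
    i=cv2.resize(np.clip(i.astype(float)*1.6,0,255).astype(np.uint8),None,fx=6,fy=6,interpolation=cv2.INTER_CUBIC)
    for d,c in((0,(255,0,0)),(20,(255,0,255)),(40,(0,0,255))):
        p=((proj(n,T-u*d)-(x,y)+.5)*6).astype(int);cv2.circle(i,tuple(int(v) for v in p),3,c,1)
    ims.append(i)
cv2.imwrite("pics/z2.png",np.hstack(ims)[:,:,::-1])
E
```

```text
{'clock': 4.675, 'tool_pos': [430.006, -123.899, 143.57], 'orientation': [3.141, -0.403, 3.124], 'contact_force': [0.608, -0.356, 0.265]}
```

View pics/z2.png

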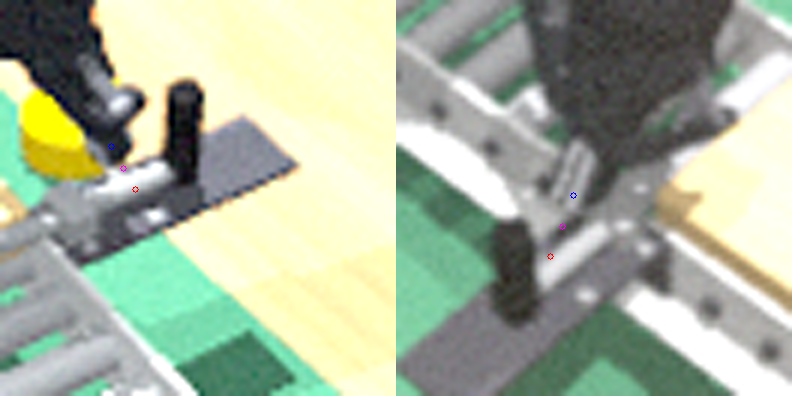

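The fingertip ends about 22–25 mm behind the reported TCP: between the blue and magenta marks, near (115,163) in the scene view and (565,210) in the side view. The tip is now at knob mid-height, so I'll draw the bolt part-way.

send_rows([
  [0,0,0,0.03,0,0.012,1],
  [0,0,0,0.055,0,0.023,1],
  [0,0,0,0.078,0,0.033,1],
  [0,0,0,0.078,0,0.033,1],
])

```text
clock: 5.28
tool_pos: [396.3, -123.5, 144.7]
orientation: [3.142, -0.401, 3.123]
contact_force: [-0.3, -0.1, 0.7]
gripper_width: -0.1
gripper_force: 0.0
```

```bash
python3 - <<'E'
from plan import *
from fit import *
import cv2
o=manip.get_obs();print({k:np.round(o[k],3).tolist() for k in("clock","q","tool_pos","orientation","contact_force")})
T=np.array(o["tool_pos"]);u=Ro.from_euler("xyz",o["orientation"]).apply([0,0,1])
ims=[]
for n,(x,y) in(("scene",(255,150)),("side",(255,205))):
    i=np.ascontiguousarray(manip.capture(n)["img"][y:y+66,x:x+66])
    i=cv2.resize(np.clip(i.astype(float)*1.6,0,255).astype(np.uint8),None,fx=6,fy=6,interpolation=cv2.INTER_CUBIC)
    ims.append(i)
cv2.imwrite("pics/z3.png",np.hstack(ims)[:,:,::-1])
E
```

```text
{'clock': 5.275, 'q': [0.061, 0.504, 0.094, 2.077, 0.008, 0.96, 1.699], 'tool_pos': [396.316, -123.461, 144.733], 'orientation': [3.142, -0.401, 3.123], 'contact_force': [-0.26, -0.055, 0.706]}
```

View pics/z3.png

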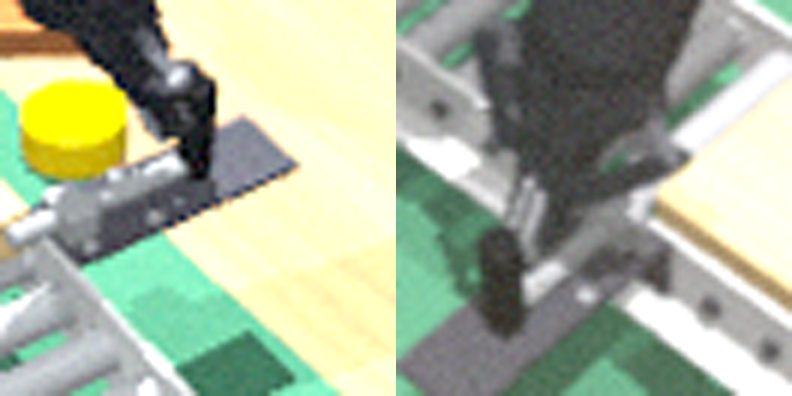

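The knob has moved about 8 mm, from (515,230) to (500,240) in the side view, so the hook works. Before releasing the board I'll rehearse the brake position and touch a roller gently to calibrate the fingertip height.

```bash
cat >>plan.py <<'E'
# track line: arc position s (mm, downhill, end stop face = 0) -> world x,y, roller-top z
Y0,X0,Z0=353.8,568.1,78.0
def track(s): return np.array([X0+s*.0179*.997,Y0+s*.997,Z0-s*.075])
E
python3 - <<'E'
from plan import *
p=track(-150);print(p)
for P,t in(((402,-110,150),.4),((410,-60,190),.3),((450,0,200),.15),((p[0],p[1],150),0),((p[0],p[1],125),0)): print(row(P,Rt(t),1))
E
```

```text
[565.423055 204.25      89.25    ]
[0.0045, -0.0005, 0.0005, -0.0056, 0.0338, -0.0173, 1.0]
[0.0034, -0.0641, 0.0003, 0.0171, 0.1592, -0.1163, 1.0]
[0.0018, -0.1596, -0.0001, -0.0627, 0.311, -0.1772, 1.0]
[0.0001, -0.2551, -0.0004, -0.3685, 0.8268, -0.171, 1.0]
[0.0001, -0.2551, -0.0004, -0.3929, 0.8268, -0.1135, 1.0]
```

send_rows([
  [0,0,0,-0.006,0.034,-0.017,1],
  [0,-0.06,0,0.017,0.159,-0.116,1],
  [0,-0.16,0,-0.063,0.311,-0.177,1],
  [0,-0.255,0,-0.3685,0.827,-0.171,1],
  [0,-0.255,0,-0.3685,0.827,-0.171,1],
  [0,-0.255,0,-0.3685,0.827,-0.171,1],
  [0,-0.255,0,-0.3685,0.827,-0.171,1],
  [0,-0.255,0,-0.3685,0.827,-0.171,1],
  [0,-0.255,0,-0.393,0.827,-0.1135,1],
  [0,-0.255,0,-0.393,0.827,-0.1135,1],
])

```text
clock: 6.62
tool_pos: [564.1, 204.2, 123.7]
orientation: [-3.14, -0.003, 3.124]
contact_force: [0.8, -0.1, -0.4]
gripper_width: -0.3
gripper_force: 0.0
```

```bash
python3 - <<'E'
from plan import *
from fit import *
import cv2
o=manip.get_obs();print({k:np.round(o[k],3).tolist() for k in("clock","q","tool_pos","orientation","contact_force")})
T=np.array(o["tool_pos"]);u=Ro.from_euler("xyz",o["orientation"]).apply([0,0,1])
ims=[]
for n in("scene","side"):
    x,y=(proj(n,T)-33).astype(int)
    i=np.ascontiguousarray(manip.capture(n)["img"][y:y+66,x:x+66])
    i=cv2.resize(np.clip(i.astype(float)*1.6,0,255).astype(np.uint8),None,fx=6,fy=6,interpolation=cv2.INTER_CUBIC)
    for d,c in((0,(255,0,0)),(20,(255,0,255)),(40,(0,0,255))):
        p=((proj(n,T-u*d)-(x,y)+.5)*6).astype(int);cv2.circle(i,tuple(int(v) for v in p),3,c,1)
    ims.append(i)
cv2.imwrite("pics/z4.png",np.hstack(ims)[:,:,::-1])
E
```

```text
{'clock': 6.625, 'q': [-0.458, 0.54, 0.024, 1.957, -0.021, 0.648, 1.132], 'tool_pos': [564.07, 204.216, 123.654], 'orientation': [-3.14, -0.003, 3.124], 'contact_force': [0.791, -0.145, -0.422]}
```

View pics/z4.png

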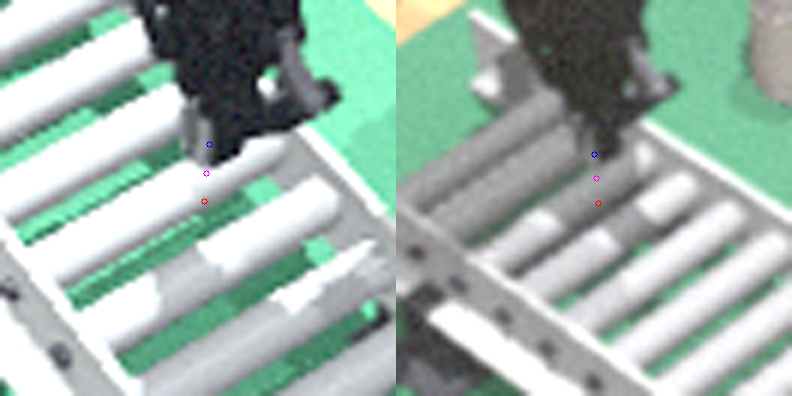

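send_rows([
  [0,0,0,0,0,0.055,1],
  [0,0,0,0,0,0.09,1],
  [0,0,0,0,0,0.11,1],
  [0,0,0,0,0,0.11,1],
])

```text
clock: 7.22
tool_pos: [565.5, 204.2, 80.7]
orientation: [-3.141, -0.001, 3.123]
contact_force: [0.6, -0.3, -0.2]
gripper_width: 0.0
gripper_force: 0.0
```

send_rows([
  [0,0,0,0,0,0.01,1],
  [0,0,0,0,0,0.01,1],
])

```text
clock: 7.48
tool_pos: [565.7, 204.3, 77.0]
orientation: [3.142, 0.0, 3.123]
contact_force: [-0.7, -0.1, 0.3]
gripper_width: 0.1
gripper_force: 0.0
```

send_rows([
  [0,0,0,0,0,0.008,1],
  [0,0,0,0,0,0.008,1],
])

```text
clock: 7.72
tool_pos: [565.5, 204.3, 73.5]
orientation: [-3.141, -0.0, 3.123]
contact_force: [0.1, 0.5, 0.2]
gripper_width: -0.5
gripper_force: 0.0
```

send_rows([
  [0,0,0,0,0,0.008,1],
  [0,0,0,0,0,0.008,1],
])

```text
clock: 7.98
tool_pos: [565.5, 204.2, 70.2]
orientation: [-3.141, -0.0, 3.123]
contact_force: [-0.0, -0.2, -0.3]
gripper_width: -0.1
gripper_force: 0.0
```

send_rows([
  [0,0,0,0,0,0.007,1],
  [0,0,0,0,0,0.007,1],
])

```text
clock: 8.22
tool_pos: [565.5, 204.2, 67.4]
orientation: [-3.141, -0.0, 3.123]
contact_force: [0.4, -0.5, -0.4]
gripper_width: -0.1
gripper_force: 0.0
```

```bash
cat >>plan.py <<'E'
from fit import proj,frame
R_,t_=frame(np.load("pose.npy"))
def front(n="scene",x=50,off=0):
    o=manip.get_obs();im=manip.capture(n)["img"].astype(float)
    S=np.arange(-560,20,1.);z=0 if n=="scene" else 32
    v=[]
    for s in S:
        u=proj(n,R_.apply([x,s,z])+t_);v.append(im[int(round(u[1])),int(round(u[0]))])
    v=np.array(v);tan=(v[:,0]-v[:,2]>25)&(v[:,0]>v[:,1])
    k=np.where(tan&np.r_[tan[4:],[False]*4]|tan)[0]
    return o["clock"],(S[k[-1]] if len(k) else None),np.array(o["tool_pos"])
E
python3 - <<'E'
from plan import *
for x in(30,50,60):print(x,front("scene",x))
for x in(30,50,60):print(x,front("side",x))
o=manip.get_obs();p=track(-150)
# back to knob: reverse path
for P,t in(((565,204,140),0),((450,0,200),.15),((420,-70,190),.4),((402,-100,150),.4),((402,-118,145),.4)): print(row(P,Rt(t),1))
E
```

```text
30 (8.225, np.float64(-501.0), array([565.48507616, 204.2476615 ,  67.41137355]))
50 (8.275, np.float64(-503.0), array([565.56944507, 204.28572586,  67.52221982]))
60 (8.325, np.float64(-501.0), array([565.60649529, 204.23997058,  67.59862802]))
30 (8.375, np.float64(-496.0), array([565.67514296, 204.31470358,  67.66875631]))
50 (8.425, np.float64(-498.0), array([565.68237137, 204.2866925 ,  67.69448361]))
60 (8.475, np.float64(-497.0), array([565.66117476, 204.3341182 ,  67.70016282]))
[0.0, 0.0001, -0.0004, 0.0016, -0.0008, -0.1807, 1.0]
[0.0017, 0.0956, -0.0004, 0.2797, -0.516, -0.3307, 1.0]
[0.0046, 0.2547, -0.0004, 0.3515, -0.6923, -0.3058, 1.0]
[0.0046, 0.2547, -0.0004, 0.3952, -0.7681, -0.2058, 1.0]
[0.0046, 0.2547, -0.0004, 0.3944, -0.8131, -0.1933, 1.0]
```

send_rows([
  [0,0,0,0,0,-0.1,1],
  [0,0.05,0,0,-0.05,-0.22,1],
  [0,0.1,0,0.28,-0.516,-0.33,1],
  [0,0.2,0,0.28,-0.516,-0.33,1],
  [0,0.2547,0,0.3,-0.516,-0.33,1],
  [0,0.2547,0,0.35,-0.69,-0.306,1],
  [0,0.2547,0,0.35,-0.69,-0.306,1],
  [0,0.2547,0,0.35,-0.69,-0.306,1],
  [0,0.2547,0,0.375,-0.77,-0.2058,1],
  [0,0.2547,0,0.375,-0.77,-0.2,1],
  [0,0.2547,0,0.375,-0.813,-0.195,1],
  [0,0.2547,0,0.375,-0.813,-0.195,1],
])

```text
clock: 10.02
tool_pos: [410.4, -118.9, 146.0]
orientation: [-3.141, -0.399, 3.122]
contact_force: [0.2, -1.0, -0.8]
gripper_width: 0.1
gripper_force: 0.0
```

```bash
python3 - <<'E'
from plan import *
o=manip.get_obs();print({k:np.round(o[k],3).tolist() for k in("clock","q","tool_pos","orientation","contact_force")})
print(front("side"))
p=track(-245);print(p)
for P,t in(((398,-122,145),.4),((367,-122,145),.4),((374,-100,148),.4),((385,-50,185),.35),((430,20,170),.2),((p[0],p[1],130),0),((p[0],p[1],p[2]-16),0)): print(row(P,Rt(t),1))
E
```

```text
{'clock': 10.025, 'q': [0.078, 0.512, 0.055, 2.047, 0.02, 0.98, 1.668], 'tool_pos': [410.413, -118.893, 146.037], 'orientation': [-3.141, -0.399, 3.122], 'contact_force': [0.198, -0.956, -0.783]}
(10.025, np.float64(-498.0), array([ 410.41335593, -118.89301397,  146.03656388]))
[563.7276565 109.535      96.375    ]
[0.0046, 0.0007, 0.0002, 0.0273, -0.0102, 0.0145, 1.0]
[0.0046, 0.0007, 0.0002, 0.0987, -0.0116, 0.0446, 1.0]
[0.0046, 0.0007, 0.0002, 0.0865, 0.0437, 0.0313, 1.0]
[0.004, -0.0311, 0.0001, 0.0992, 0.1692, -0.0638, 1.0]
[0.0023, -0.1266, -0.0002, -0.016, 0.3463, -0.0716, 1.0]
[0.0001, -0.2539, -0.0007, -0.359, 0.5763, -0.1077, 1.0]
[0.0001, -0.2539, -0.0007, -0.4072, 0.5763, 0.0066, 1.0]
```

send_rows([
  [0,0,0,0.035,-0.01,0.018,1],
  [0,0,0,0.07,-0.011,0.032,1],
  [0,0,0,0.0987,-0.0116,0.0446,1],
  [0,0,0,0.0987,-0.0116,0.0446,1],
  [0,0,0,0.0865,0.0437,0.0313,1],
  [0,-0.03,0,0.099,0.169,-0.064,1],
  [0,-0.127,0,-0.016,0.346,-0.0716,1],
  [0,-0.254,0,-0.359,0.576,-0.1077,1],
  [0,-0.254,0,-0.359,0.576,-0.1077,1],
  [0,-0.254,0,-0.359,0.576,-0.1077,1],
  [0,-0.254,0,-0.359,0.576,-0.1077,1],
])

```text
clock: 11.45
tool_pos: [565.3, 114.9, 128.0]
orientation: [3.14, -0.001, 3.128]
contact_force: [-0.9, -0.7, 0.2]
gripper_width: -0.1
gripper_force: 0.0
```

```bash
python3 - <<'E'
from plan import *
o=manip.get_obs();print({k:np.round(o[k],3).tolist() for k in("clock","tool_pos","orientation","contact_force")})
print(front("side"))
p=track(-245)
print(row((p[0],p[1],p[2]-16),Rt(0),1,o))
E
```

```text
{'clock': 11.45, 'tool_pos': [565.289, 114.909, 127.998], 'orientation': [3.14, -0.001, 3.128], 'contact_force': [-0.894, -0.686, 0.208]}
(11.45, np.float64(-362.0), array([565.28882315, 114.90941137, 127.99829272]))
[0.0012, -0.0007, 0.0027, 0.0036, -0.0137, 0.119, 1.0]
```

send_rows([
  [0,0,0,0.004,0,0.119,1],
  [0,0,0,0.004,0,0.119,1],
])

```text
clock: 11.75
tool_pos: [558.3, 109.0, 79.9]
orientation: [-3.14, -0.007, 3.123]
contact_force: [-1.5, -0.2, 0.5]
gripper_width: 0.2
gripper_force: 0.0
```

```bash
python3 - <<'E'
from plan import *
c,f,T=front("side");c2,f2,T=front("scene")
print(c,f,c2,f2+4,T, "tcp s",(T[1]-Y0)/.997)
print(Ro.from_euler("xyz",manip.get_obs()["orientation"]).inv().apply(track(100)-track(0))/400)
E
```

```text
11.75 -306.0 11.8 -297.0 [559.65082811 109.19725721  81.47411947] tcp s -245.3387590719037
[1.66872168e-04 2.49295891e-01 1.86698025e-02]
```

send_rows([
  [0,0,0,0,0.04,0.003,1],
  [0,0,0,0,0.09,0.0067,1],
  [0,0,0,0,0.137,0.0103,1],
  [0,0,0,0,0.182,0.0136,1],
  [0,0,0,0,0.227,0.017,1],
  [0,0,0,0,0.269,0.0202,1],
  [0,0,0,0,0.312,0.0233,1],
  [0,0,0,0,0.3515,0.0263,1],
  [0,0,0,0,0.389,0.0291,1],
  [0,0,0,0,0.421,0.0316,1],
  [0,0,0,0,0.449,0.0336,1],
  [0,0,0,0,0.471,0.0353,1],
  [0,0,0,0,0.489,0.0366,1],
  [0,0,0,0,0.501,0.0375,1],
  [0,0,0,0,0.5085,0.0381,1],
  [0,0,0,0,0.5135,0.0385,1],
  [0,0,0,0,0.516,0.0386,1],
  [0,0,0,0,0.516,0.0386,1],
  [0,0,0,0,0.516,0.0386,1],
  [0,0,0,0,0.516,0.0386,1],
])

```text
clock: 14.35
tool_pos: [565.1, 315.8, 66.4]
orientation: [-3.142, -0.001, 3.123]
contact_force: [-0.0, 0.9, 0.0]
gripper_width: -0.1
gripper_force: 0.3
```

```bash
python3 - <<'E'
from plan import *
import cv2
c,f,T=front("side");c2,f2,T=front("scene");c3,f3,T=front("side")
print(c,f,c2,f2+4,c3,f3,T, "tcp s",(T[1]-Y0)/.997, track((T[1]-Y0)/.997))
im=np.hstack([manip.capture(n)["img"][:,:,::-1] for n in("scene","side")])
cv2.imwrite("pics/end.png",cv2.resize(im,(800,300),interpolation=cv2.INTER_AREA))
print(Ro.from_euler("xyz",manip.get_obs()["orientation"]).inv().apply(track(100)-track(0))/400)
E
```

```text
14.35 -52.0 14.4 -53.0 14.45 -52.0 [565.08257654 315.8583653   66.38880303] tcp s -38.05580210859841 [567.42084474 315.8583653   80.85418516]
[1.00279119e-04 2.49290899e-01 1.87368205e-02]
```

View pics/end.png

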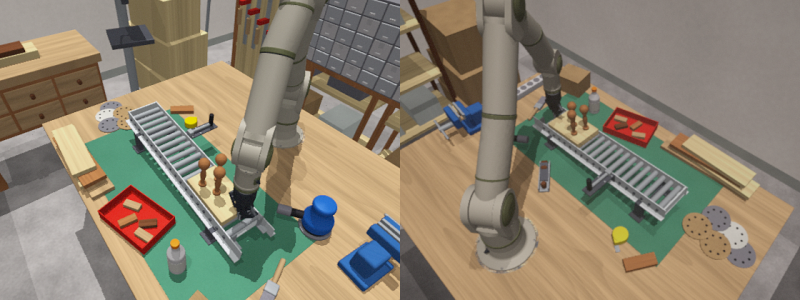

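The board has been stopped with its front at about -52 mm and all three finials are upright in both views. Now I'll ease it on to the stop.

send_rows([
  [0,0,0,0,0.0025,0.0002,1],
  [0,0,0,0,0.0075,0.0006,1],
  [0,0,0,0,0.015,0.0011,1],
  [0,0,0,0,0.025,0.0019,1],
  [0,0,0,0,0.037,0.0028,1],
  [0,0,0,0,0.05,0.0037,1],
  [0,0,0,0,0.0625,0.0047,1],
  [0,0,0,0,0.075,0.0056,1],
  [0,0,0,0,0.085,0.0064,1],
  [0,0,0,0,0.095,0.0071,1],
  [0,0,0,0,0.1025,0.0077,1],
  [0,0,0,0,0.11,0.0082,1],
  [0,0,0,0,0.116,0.0087,1],
  [0,0,0,0,0.122,0.0091,1],
  [0,0,0,0,0.1275,0.0096,1],
  [0,0,0,0,0.1325,0.0099,1],
  [0,0,0,0,0.1375,0.0103,1],
  [0,0,0,0,0.1425,0.0107,1],
  [0,0,0,0,0.1475,0.011,1],
  [0,0,0,0,0.1525,0.0114,1],
])

```text
clock: 17.1
tool_pos: [566.2, 377.0, 61.8]
orientation: [-3.142, -0.001, 3.123]
contact_force: [-0.6, -0.2, -1.0]
gripper_width: -0.1
gripper_force: 0.0
```

send_rows([
  [0,0,0,0,0.007,0,1],
  [0,0,0,0,0.014,0,1],
  [0,0,0,0,0.025,0,1],
  [0,0,0,0,0.04,0,1],
  [0,0,0,0,0.06,0,1],
  [0,0,0,0,0.06,0,1],
])

```text
clock: 17.85
tool_pos: [566.3, 402.2, 61.7]
orientation: [3.141, -0.001, 3.125]
contact_force: [0.8, -0.3, -0.4]
gripper_width: 0.0
gripper_force: 0.0
```

```bash
python3 - <<'E'
from plan import *
for n in("side","scene","side"):
    c,f,T=front(n);print(n,c,f,T,"tcp s",(T[1]-Y0)/.997)
print(manip.get_obs()["contact_force"])
E
```

```text
side 17.85 3.0 [566.30284269 402.16330539  61.73309873] tcp s 48.50883188187212
scene 17.9 -8.0 [566.39989835 401.46211465  61.71167388] tcp s 47.805531248236
side 17.95 3.0 [566.50483498 400.9271414   61.7268822 ] tcp s 47.26894824946404
[ 0.80769167  0.6572347  -0.33731848]
```

```bash
python3 -c "
from workcell import manip
print(manip.sign_off())"
```

```text
the job is handed in; nothing more can be done
None
```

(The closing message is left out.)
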